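# Press a watch case back home with a ratchet-lever case press

## Robot

A 6-joint arm with a two-finger parallel gripper is mounted at the origin on a cart in front of the work surface, level with it; the furniture and walls round the work are solid. World frame = base frame: x ahead of the robot, y to its left, z up, the work surface at z = 0. Lengths are in m, angles in rad, forces in N, time in s.
With the tool pointing down it reaches from about 0.425 to 0.95 m from the base axis. Payload 14.7 kg.
Tool frame: the origin (TCP) lies on the centre line of the jaws, within the pads' length; the fingertips stand ctrl.tips_ahead ahead of it and the grasp point (between the pads) lies 3 mm ahead of it (ctrl.tips_ahead is the distance from the TCP to the fingertips, in m); z points along the fingers, x is the direction in which the jaws open and shut, and the axes are right-handed (so a half turn about z gives the same grasp; the last joint's range is limited). The gripper opens to 85 mm and grips with 20 to 120 N. Pads are 22 mm wide; open, the fingers measure 114 mm over their backs; the gripper's body (76 mm by 85 mm) begins 54 mm behind the grasp point. The pads swing forward as they close: fully open they stand 13 mm farther back than shut.
Start: joints at [-1.366, 0.48, 1.596, -0, 1.065, -0.047], TCP at [0.162, -0.629, 0.227] pointing down, gripper open.
Joint ranges: [-2.75, 2.75], [-0.82, 2.05], [0.23, 2.67], [-1.56, 4.7], [0.09, 2.69], [-2.92, 2.92]. Speed limits (rad/s): [1.89, 1.89, 2.39, 3.01, 3.01, 3.01].

## Interface

Orientations are given as a unit quaternion [w, x, y, z].
In Python, from rig import ctrl gives the robot as it stands.
- The arm moves only by the tool jog_arm, never from a script. Its argument "targets" is a list of rows, each an object of numbers: "x", "y", "z": the shift along the tool's x, y, z in mm; "ax", "ay", "az": the turn, a rotation vector about the tool's x, y, z in rad; "hand": the opening in per cent of the stroke, from 0 (shut) to 100 (fully open). A call has 1 to 20 rows; each row shifts and turns the commanded pose from where the row before left it, along the tool's axes as they then stand; what a row does not reach is not made up. A row lasts 1/8 s, in which the tool goes at most 62.5 mm and 10.7 degrees, less where a joint would pass 70% of its speed; a pose out of reach is approached as far as the arm can. A call is refused whole if a number of a shift passes 62.5 or a number of a turn 0.188, either way. A call with a gripper value outside its range is refused whole. The fingers move at their own pace and stop on an object; the grip force is fixed at half the most. Time passes only in rows, so rows that do not move let the fingers close. It gives the time, the measured TCP pose, the force and the opening at its end, in the units of the state.
- ctrl.observe(): the state, without advancing time (a new reading comes with each control period).
- ctrl.capture(name): name is "side" or "top"; returns the picture (420x560x3 uint8, blue, green, red); there is no depth.
- ctrl.camera_model(name): a dict with "mtx" (3x3 intrinsics, pixels), "xyz" and "orientation" of the camera in the world. Camera axes: x right, y down, z forward; pixel columns grow to the right and rows downward; lengths in m; the calibration is good to about 2 mm. A picture is of the moment at which its call begins. camera_model takes no time and is no camera call.
- ctrl.finish_job(): hands the job in, once; it reports no verdict.
The state is a dict: "t": time; "q": joint angles; "qvel": joint speeds; "joint_torque": joint torques, N m; "tool_pos": TCP position; "ee_rot": TCP orientation; "ft_force": force on the tool from outside, world axes, zero at the start; "torque": the same for the moment, N m; "finger_gap": finger opening in m.
Only numpy, scipy, OpenCV 4.12 (cv2) and the standard library are available. Lean on these libraries where they do the work, as an engineer would, in place of code of your own. Each camera call takes 0.05 s, during which the arm holds its last target.

## Task

Close the watch in the case press: push the loaded slide in under the ram until the sprung hook clips over its pin, then pump the ratchet lever by its paddle, one full stroke per tooth, until the case back is pressed fully home. Feel for the lever turning stiff part-way through a stroke: stop there and do not force it, or the watch is dented. Leave the slide clipped in and the lever back up, press only through the lever, never directly on the watch, and do not disturb the other things on the bench.

Things in the scene. Friction and masses are not known exactly. Their poses are not given: they have to be found in the camera images.
- press: hand-lever case press of grey cast iron and bright steel, fixed to the bench: base 215 x 120 mm with its top 16 mm above the bench, column at the back, head between 105 and 188 mm high above the bench. Origin on the bench straight under the ram. Its x axis points from the open front (where the slide comes out) to the column, its y axis to the left as seen from the front, z up. All offsets below are in these axes, from this origin.
- slide (a joint): travel (m) of the flat aluminium slide that carries the watch; 0 = drawn right out of the front, 0.0625 = against its inner stop, straight under the ram; it moves along the press's +x. It slides with about 2 N; over the last 15 mm it also has to lift the sprung hook and compress a spring plunger at the back, about 5 to 13 N. If it is let go before the hook has clipped on, the plunger pushes it a little back out; clipped, it stays at about 0.060.
- slide_front (a point): centre of the front face of the slide's upright push plate (86 mm wide, 9 thick, from 6 to 58 mm above the bench); the point lies 32 mm above the bench and faces the press's -x. Drawn right out it lies at x = -0.2195 from the press origin, fully in at -0.157. The head and lever of the press overhang only what lies beyond x = -0.09.
- hook (a joint): angle (rad) of the sprung steel hook on the left side of the base, 100 mm long; 0 = down, positive = its nose lifted. The incoming pin on the slide's left side lifts it by about 0.09; it drops back to 0 over the pin once the slide has passed 0.0605, just before its inner stop: then the slide is clipped.
- hook_nose (a point): nose of that hook, at x = -0.097, y = 0.049, 42 mm above the bench when down
- lever (a joint): angle (rad) of the ratchet lever; 0 = up against its rest stop (a spring of about 3 N at the paddle brings it back there), 0.42 = down on its lower stop. A stroke must pass 0.37 (0.39 under load) to advance the ratchet by one tooth; a shorter one gains nothing. There is nothing to release: let the lever come all the way up before the next stroke.
- lever_pad (a point): centre of the top face of the black paddle at the free end of the lever, where it is pushed down from above: 60 mm (along press x) by 46 mm, 8 thick. The lever sticks out to the press's right (-y). Up, the point lies at x = -0.056, y = -0.127, 0.21 m above the bench; down on the lower stop 0.143 m. It moves on a circle of 165 mm radius about the lever axle (axis along press x).
- lever_axle (a point): the lever's axle, at x = -0.056, y = 0.026, 148 mm above the bench; the toothed ratchet wheel sits just behind it and its axis is the press's x
- ram (a joint): how far (m) the steel ram has come down; 0 at the start, at most 0.036. Each full lever stroke brings it 5 mm down and the holding pawl keeps it there. An unloaded stroke takes 3 to 5 N on the paddle.
- die: white nylon die, 46 mm across, under the ram, slightly springy (ram, die and ratchet together yield about 1 mm per 80 N). At the start its flat underside is 78 mm above the bench. 10 N more on the paddle is about 100 N more at the die; a load above 120 N (about 15 N on the paddle) dents the watch.
- holder: black round watch holder, 72 mm across, on the slide, with the steel watch case in it (60 mm across, back upwards). Its height is set to suit the case and differs by up to 12 mm from job to job. Origin: that of the press when the slide is in, raised by the height setting.
- case_back (a joint): how far (m) the case back has been pressed into the case: 0 = standing 4 mm proud, 0.004 = fully home. It goes in with about 25 N at the die (5 to 8 N on the paddle) and stays where it is pressed. Once it is home the lever turns stiff, about 0.8 N more for each mm the paddle is pushed on, wherever in its stroke it happens to be, at times only near the end of a stroke.
- case_back_top (a point): centre of the top of the case back, 56 to 68 mm above the bench at the start
- parts_tray_mid (a point): centre, half-way up, of a bystander: round blue compartment tray, 93 mm across, 15 high; not part of the job
- oil_stand_mid (a point): centre, half-way up, of a bystander: black oil-pot stand, 37 x 78 x 20 mm, with small grey lids; not part of the job
- loupe_case_mid (a point): centre, half-way up, of a bystander: oval black case, 44 x 54 x 20 mm; not part of the job
- loupe_mid (a point): centre, half-way up, of a bystander: black eyeglass loupe standing on its rim, 32 mm across, 28 high; not part of the job
- round_tub_mid (a point): centre, half-way up, of a bystander: round clear tub, 68 mm across, 31 high; not part of the job
- dust_brush_mid (a point): centre, half-way up, of a bystander: slim wooden brush lying flat, 105 mm long, 8 thick; not part of the job

How it is judged:
On the way, in this order (a step that is already met when the one before it is completed fails the run):
1. the slide is in and the sprung hook has clipped over its pin (value of joint slide above 0.058 m and value of joint hook below 0.03 rad), for 0.2 s.
2. with the slide clipped in, the ram has been ratcheted down by at least two teeth (all of step 1 and value of joint ram above 0.0085 m), for 0.2 s.
3. the case back is fully home under the die (all of step 2 and value of joint case_back above 0.0036 m), for 0.1 s.
At the end, for the whole second after the job is handed in: slide clipped in (travel over 58 mm of 62.5, hook down within 0.03 rad), case back home (pressed in at least 3.6 of 4 mm), ram still held down by the pawl (at least 8.5 mm), lever back up (within 0.04 rad of its rest stop) and still (all of step 3 and value of joint lever below 0.04 rad and velocity of joint lever below 0.05 rad/s); the robot touches nothing.
It fails at once if the die pressed on the watch with more than 120 N (lever forced after the back was home) (contact force between die and holder above 120 N).
It fails at once if the robot pressed on the watch or its holder directly (contact force between the fingers and holder above 3 N).
It fails at once if a bystander was shifted by more than 20 mm (distance of any of parts_tray_mid, oil_stand_mid, loupe_case_mid, loupe_mid, round_tub_mid, dust_brush_mid from where it was at the start of the episode above 0.02 m).
It also fails if it takes over 54 s, if anything falls off the work surface, if the arm or the gripper's body presses on something with over 40 N, if the wrist force passes 120 N, or if a joint passes its speed limit or range.

## Working session

There is one attempt and no reset: what is moved stays moved. The work goes in short steps, Python scripts to look and compute and a tool call to move; the robot and the scene stay as the last step left them, time stands still between calls to the robot, and variables do not carry over. Pictures are saved under pics/ and viewed, and the job is handed in when it is done.

Besides the shell and the picture viewer there is one more tool, called after "Request:" by a JSON object that holds its "method" and its "body". jog_arm: Moves the arm, as the interface text tells. Its arguments: {"type":"object","properties":{"targets":{"type":"array"}},"required":["targets"]}

```bash
ls; mkdir -p pics; python3 - <<'E'
from rig import ctrl
import cv2
o=ctrl.observe()
print({k:(v if not hasattr(v,'tolist') else v.tolist()) for k,v in o.items()}, ctrl.tips_ahead)
for n in ("side","top"):
    cv2.imwrite(f"pics/{n}0.png",ctrl.capture(n)); print(n,ctrl.camera_model(n))
E
```

```text
pics
{'t': 0.0, 'q': [-1.3655599794246245, 0.4808258063605205, 1.5968920546068288, 1.6547172106208855e-05, 1.065105411876538, -0.04660041391137798], 'qvel': [0.0008860164795291872, 0.00016643704222115422, 0.0013033507943725532, 1.5626105222625266e-05, 0.001189748133279153, -0.0008861143457334201], 'joint_torque': [0.0028605379338841885, -95.06546974182129, -43.01722168922424, 2.9544452218033257e-05, 0.012293437030166388, -4.453348537936108e-05], 'tool_pos': [0.16190643657892664, -0.6290674818469235, 0.22666953570515674], 'ee_rot': [-0.00040475305103438114, 0.7903084705645613, -0.6127088563874858, -0.0004635010365317946], 'ft_force': [0.13263484473853032, -0.2854520169472762, 0.07880316893089533], 'torque': [0.0007815774988920422, 6.559370887994568e-05, -0.006379531842085396], 'finger_gap': 0.08539116636637947} 0.022
side {'mtx': array([[449.27983814,   0.        , 270.21166343],
       [  0.        , 449.27983814, 205.39129454],
       [  0.        ,   0.        ,   1.        ]]), 'xyz': array([ 0.36410826, -0.88320071,  0.82454302]), 'orientation': array([-0.398461  ,  0.90967638, -0.10401058,  0.05384717])}
top {'mtx': array([[407.53468017,   0.        , 274.49417056],
       [  0.        , 407.53468017, 206.59856851],
       [  0.        ,   0.        ,   1.        ]]), 'xyz': array([ 0.37344867, -0.1427224 ,  1.29060441]), 'orientation': array([ 0.05017763, -0.69933331,  0.71032423, -0.06208552])}
```

View pics/side0.png

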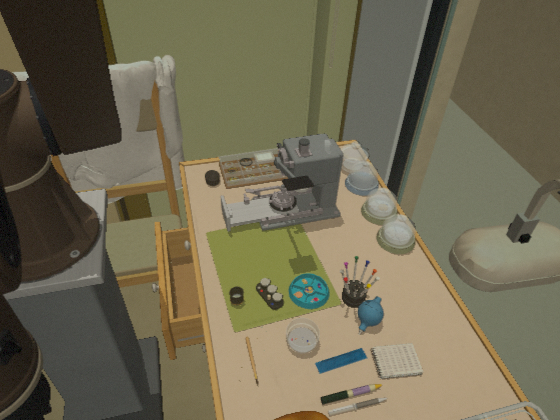

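View pics/top0.png

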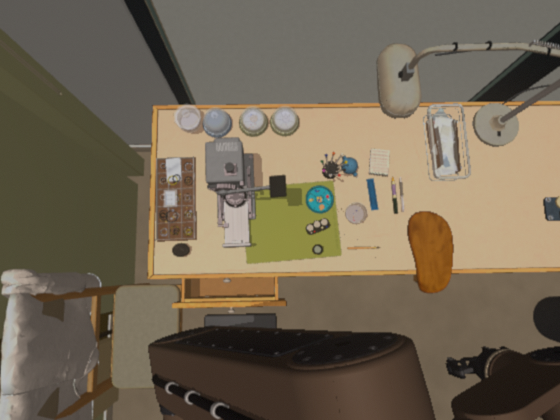

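The side view shows the press at about (305,180) with its push plate at (228,210). The top view shows the press at (230,190), with the push plate at about (236,243) and the paddle at (278,187). I'll enlarge both.

```bash
cat > h.py <<'E'
import numpy as np, cv2
from scipy.spatial.transform import Rotation as R
from rig import ctrl
def cam(n):
    m=ctrl.camera_model(n); q=m['orientation']; return m['mtx'],np.array(m['xyz']),R.from_quat([q[1],q[2],q[3],q[0]]).as_matrix()
def ray(n,uv):
    K,c,r=cam(n); d=r@np.linalg.solve(K,[uv[0],uv[1],1]); return c,d/np.linalg.norm(d)
def atz(n,uv,z):
    c,d=ray(n,uv); return c+d*(z-c[2])/d[2]
def tri(uvs,uvt):
    c1,d1=ray('side',uvs); c2,d2=ray('top',uvt)
    A=np.c_[d1,-d2]; s=np.linalg.lstsq(A,c2-c1,rcond=None)[0]
    p,q=c1+s[0]*d1,c2+s[1]*d2; return (p+q)/2,np.linalg.norm(p-q)
def proj(n,p):
    K,c,r=cam(n); v=K@(r.T@(np.array(p)-c)); return v[:2]/v[2]
def press(p,x0,y0,yaw):
    c,s=np.cos(yaw),np.sin(yaw); return np.array([x0+c*p[0]-s*p[1],y0+s*p[0]+c*p[1],p[2]])
E
python3 - <<'E'
import cv2
a=cv2.imread('pics/side0.png')[125:235,205:355]; cv2.imwrite('pics/side0c.png',cv2.resize(a,None,fx=5.2,fy=5.2,interpolation=cv2.INTER_CUBIC))
a=cv2.imread('pics/top0.png')[130:255,195:305]; cv2.imwrite('pics/top0c.png',cv2.resize(a,None,fx=4.8,fy=4.8,interpolation=cv2.INTER_CUBIC))
E
```

```text
(no output)
```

View pics/side0c.png

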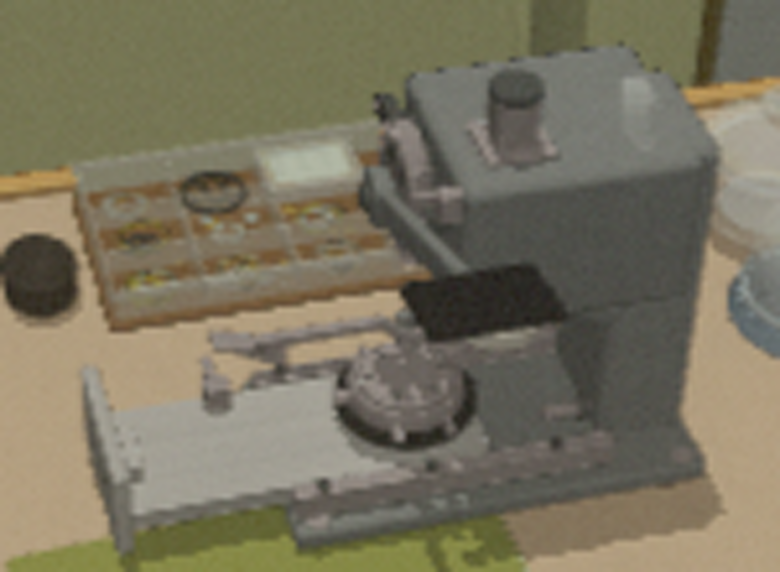

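View pics/top0c.png

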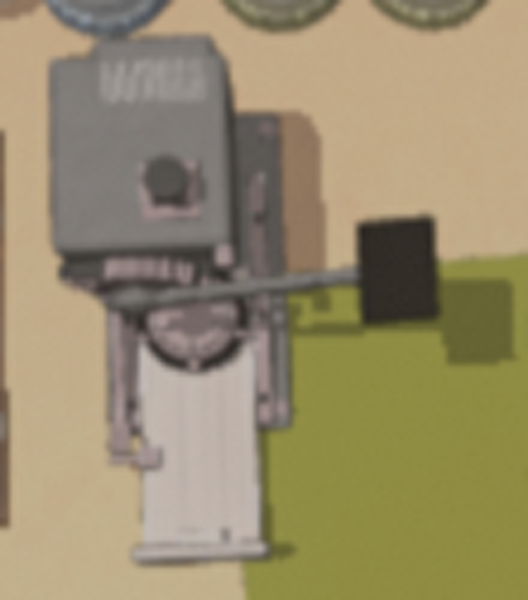

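```bash
cat > fit.py <<'E'
from h import *
from scipy.optimize import least_squares
S=lambda u,v:((u+.5)/5.2-.5+205,(v+.5)/5.2-.5+125)
T=lambda u,v:((u+.5)/4.8-.5+195,(v+.5)/4.8-.5+130)
if __name__=='__main__':
    P=[((402,290),(364,324)),((538,268),(360,222)),((570,320),(434,216)),((432,337),(440,318))]
    pts=[]
    for s,t in P:
        p,e=tri(S(*s),T(*t)); pts.append(p); print(p.round(4),round(e,4))
    print('pad',np.mean(pts,0).round(4))
    for nm,s,t in [('plate far top front',(84,370),(134,562)),('plate near top front',(118,470),(268,556)),('hooknose?',(212,345),(112,460)),('caseback',(405,372),(195,325)),('spindle knob top',(516,86),(166,172))]:
        p,e=tri(S(*s),T(*t)); print(nm,p.round(4),round(e,4))
    for n,uv,z in [('top',T(134,562),.058),('top',T(268,556),.058),('side',S(84,370),.058),('side',S(118,470),.058),('side',S(126,552),.006)]:
        print(n,atz(n,uv,z).round(4))
E
python3 fit.py
```

```text
[ 0.5744 -0.152   0.2007] 0.0003
[ 0.6341 -0.1507  0.2011] 0.0012
[ 0.6351 -0.1927  0.2067] 0.0001
[ 0.5756 -0.1947  0.2101] 0.0003
pad [ 0.6048 -0.1726  0.2047]
plate far top front [ 0.4524 -0.0063  0.0535] 0.0024
plate near top front [ 0.4551 -0.091   0.0631] 0.0042
hooknose? [0.5191 0.0089 0.0446] 0.0043
caseback [ 0.6052 -0.0454  0.0562] 0.0067
spindle knob top [ 0.6581 -0.0414  0.2178] 0.0034
top [ 0.4509 -0.0067  0.058 ]
top [ 0.4533 -0.0907  0.058 ]
side [ 0.4531 -0.0114  0.058 ]
side [ 0.4578 -0.0857  0.058 ]
side [ 0.4585 -0.0894  0.006 ]
```

```bash
python3 - <<'E'
from fit import *
for n,uv,z in [('side',S(297,548),.0),('side',S(293,518),.016),('side',S(703,470),.0),('side',S(703,455),.016),('top',T(290,427),.016),('top',T(282,115),.016),('top',T(120,462),.042),('top',T(150,458),.03),('side',S(212,345),.042)]:
    print(n,atz(n,uv,z).round(4))
p=[.660,-.0425,.03]
im=cv2.imread('pics/side0.png'); it=cv2.imread('pics/top0.png')
a=im[165:235,215:315]; cv2.imwrite('pics/s2.png',cv2.resize(a,None,fx=8,fy=8,interpolation=cv2.INTER_CUBIC))
a=it[180:250,200:280]; cv2.imwrite('pics/t2.png',cv2.resize(a,None,fx=8,fy=8,interpolation=cv2.INTER_CUBIC))
E
```

```text
side [ 0.5417 -0.0992  0.    ]
side [ 0.5408 -0.094   0.016 ]
side [ 0.7565 -0.0901 -0.    ]
side [ 0.7526 -0.0952  0.016 ]
top [ 0.5403 -0.104   0.016 ]
top [ 0.7522 -0.1006  0.016 ]
top [0.5159 0.0042 0.042 ]
top [ 0.5196 -0.0137  0.03  ]
side [0.5218 0.0119 0.042 ]
```

View pics/s2.png

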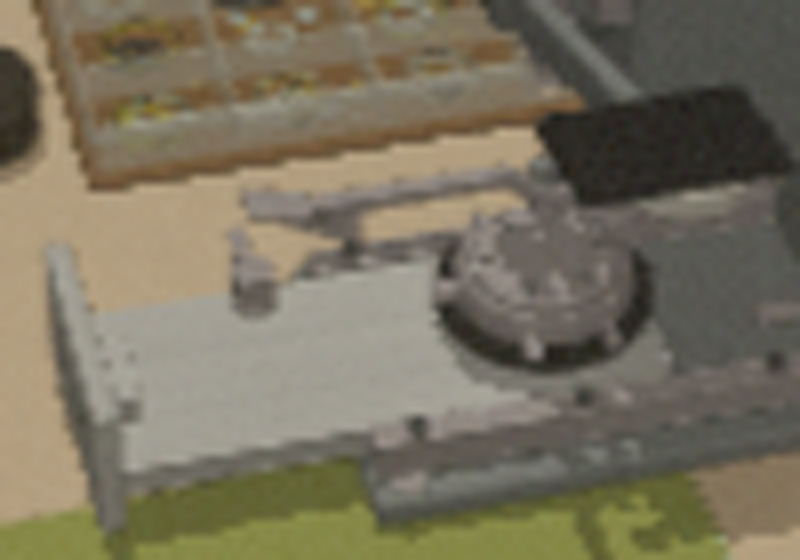

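View pics/t2.png

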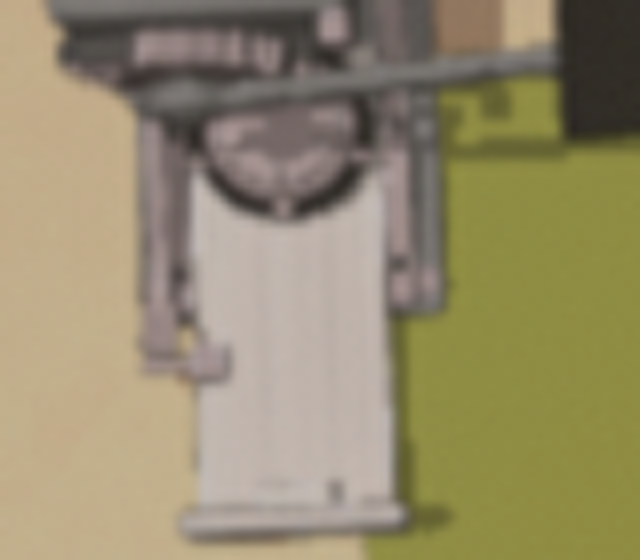

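```bash
python3 - <<'E'
from fit import *
S2=lambda u,v:((u+.5)/8-.5+215,(v+.5)/8-.5+165)
T2=lambda u,v:((u+.5)/8-.5+200,(v+.5)/8-.5+180)
print('nose',atz('side',S2(322,225),.042),atz('side',S2(248,205),.047),atz('side',S2(345,248),.02))
for uv in [(182,525),(408,515),(182,537),(408,527)]: print(atz('top',T2(*uv),.058).round(4))
for uv in [(52,245),(100,412),(70,248)]: print('s',atz('side',S2(*uv),.058).round(4))
print(atz('side',S2(105,530),.006).round(4))
q=ctrl.observe()['ee_rot']; print(R.from_quat([q[1],q[2],q[3],q[0]]).as_matrix().round(3))
# back of head / column symmetric: project model paddles
for x0 in (.657,.673):
  for z,nm,pt in [(0,'pad',(-.056,-.127,.21)),(0,'nose',(-.097,.049,.042))]:
    w=press(pt,x0,-.043,.03); print(x0,nm,w.round(4),proj('side',w).round(1),proj('top',w).round(1))
E
```

```text
nose [ 5.44921656e-01 -4.83378262e-04  4.20000000e-02] [0.52192053 0.00904082 0.047     ] [0.5551429  0.01104212 0.02      ]
[ 0.4554 -0.0061  0.058 ]
[ 0.4578 -0.0911  0.058 ]
[ 0.4509 -0.0061  0.058 ]
[ 0.4533 -0.0911  0.058 ]
s [ 0.4542 -0.0094  0.058 ]
s [ 0.4566 -0.0894  0.058 ]
s [ 0.4597 -0.0121  0.058 ]
[ 0.4557 -0.089   0.006 ]
[[ 0.249 -0.968 -0.   ]
 [-0.968 -0.249  0.001]
 [-0.001 -0.    -1.   ]]
0.657 pad [ 0.6048 -0.1716  0.21  ] [297.9 180.7] [277.5 185.3]
0.657 nose [0.5586 0.0031 0.042 ] [259.6 191.1] [220.  212.1]
0.673 pad [ 0.6208 -0.1716  0.21  ] [305.1 179.7] [277.4 179.5]
0.673 nose [0.5746 0.0031 0.042 ] [265.4 190.3] [220.1 207. ]
```

Request:
{"method": "jog_arm", "body": {"targets": [{"y":-50,"az":0.111,"hand":0},{"y":-50,"az":0.111,"hand":0},{"x":-46,"y":-14},{"x":-46,"y":-14},{"x":-46,"y":-14},{"x":-46,"y":-14},{"x":-46,"y":-14},{"x":-46,"y":-14},{"x":-46,"y":-14},{"x":-46,"y":-14},{"x":-46,"y":-14},{"x":-46,"y":-14},{"x":-46,"y":-14},{"x":-46,"y":-14},{"x":0},{"x":0}]}}

```text
invalid input at $.targets[0]: expected keys x, y, z, ax, ay, az, hand
```

Request:
{"method": "jog_arm", "body": {"targets": [{"x":0,"y":-50,"z":0,"ax":0,"ay":0,"az":0.111,"hand":0},{"x":0,"y":-50,"z":0,"ax":0,"ay":0,"az":0.111,"hand":0},{"x":-46,"y":-14,"z":0,"ax":0,"ay":0,"az":0,"hand":0},{"x":-46,"y":-14,"z":0,"ax":0,"ay":0,"az":0,"hand":0},{"x":-46,"y":-14,"z":0,"ax":0,"ay":0,"az":0,"hand":0},{"x":-46,"y":-14,"z":0,"ax":0,"ay":0,"az":0,"hand":0},{"x":-46,"y":-14,"z":0,"ax":0,"ay":0,"az":0,"hand":0},{"x":-46,"y":-14,"z":0,"ax":0,"ay":0,"az":0,"hand":0},{"x":-46,"y":-14,"z":0,"ax":0,"ay":0,"az":0,"hand":0},{"x":-46,"y":-14,"z":0,"ax":0,"ay":0,"az":0,"hand":0},{"x":-46,"y":-14,"z":0,"ax":0,"ay":0,"az":0,"hand":0},{"x":-46,"y":-14,"z":0,"ax":0,"ay":0,"az":0,"hand":0},{"x":-46,"y":-14,"z":0,"ax":0,"ay":0,"az":0,"hand":0},{"x":-46,"y":-14,"z":0,"ax":0,"ay":0,"az":0,"hand":0},{"x":0,"y":0,"z":0,"ax":0,"ay":0,"az":0,"hand":0},{"x":0,"y":0,"z":0,"ax":0,"ay":0,"az":0,"hand":0}]}}

```text
t: 2.1
tool_pos: [0.4112, -0.0533, 0.2272]
ee_rot: [0.0, 0.718, -0.696, -0.0]
ft_force: [0.7, -1.3, -0.7]
finger_gap: -0.0002
```

```bash
cat > st.py <<'E'
from h import *
o=ctrl.observe(); q=o['ee_rot']; M=R.from_quat([q[1],q[2],q[3],q[0]]).as_matrix()
print(round(o['t'],2),np.round(o['tool_pos'],4),np.round(o['ft_force'],2),round(o['finger_gap'],4)); print(M.round(3))
E
python3 st.py
```

```text
2.1 [ 0.4112 -0.0533  0.2272] [ 0.74 -1.26 -0.71] -0.0002
[[ 0.031 -1.    -0.   ]
 [-1.    -0.031 -0.   ]
 [ 0.     0.    -1.   ]]
```

Request:
{"method": "jog_arm", "body": {"targets": [{"x":-4,"y":-10,"z":45,"ax":0,"ay":0,"az":0,"hand":0},{"x":0,"y":0,"z":45,"ax":0,"ay":0,"az":0,"hand":0},{"x":0,"y":0,"z":45,"ax":0,"ay":0,"az":0,"hand":0},{"x":0,"y":0,"z":42,"ax":0,"ay":0,"az":0,"hand":0},{"x":0,"y":0,"z":0,"ax":0,"ay":0,"az":0,"hand":0}]}}

```text
t: 2.72
tool_pos: [0.4191, -0.0497, 0.0484]
ee_rot: [0.002, 0.717, -0.697, -0.002]
ft_force: [0.4, 0.5, 0.9]
finger_gap: -0.0002
```

```bash
python3 st.py; python3 - <<'E'
from h import *
a=ctrl.capture('side')[145:235,205:325]; b=ctrl.capture('top')[170:260,200:320]
cv2.imwrite('pics/p1.png',np.vstack([cv2.resize(x,(400,300),interpolation=cv2.INTER_CUBIC) for x in (a,b)]))
E
```

```text
2.73 [ 0.4191 -0.0497  0.0484] [0.36 0.51 0.88] -0.0002
[[ 0.028 -1.    -0.006]
 [-1.    -0.028  0.001]
 [-0.001  0.005 -1.   ]]
```

View pics/p1.png

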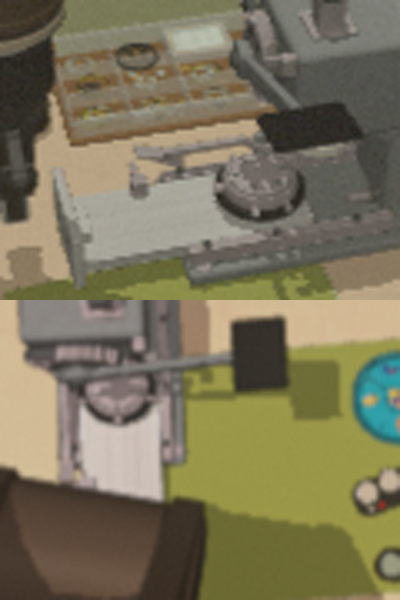

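Request:
{"method": "jog_arm", "body": {"targets": [{"x":0,"y":-7,"z":0,"ax":0,"ay":0,"az":0,"hand":0},{"x":0,"y":-7,"z":0,"ax":0,"ay":0,"az":0,"hand":0},{"x":0,"y":-5,"z":0,"ax":0,"ay":0,"az":0,"hand":0},{"x":0,"y":-4,"z":0,"ax":0,"ay":0,"az":0,"hand":0},{"x":0,"y":-4,"z":0,"ax":0,"ay":0,"az":0,"hand":0},{"x":0,"y":-5,"z":0,"ax":0,"ay":0,"az":0,"hand":0},{"x":0,"y":-5,"z":0,"ax":0,"ay":0,"az":0,"hand":0},{"x":0,"y":-5,"z":0,"ax":0,"ay":0,"az":0,"hand":0},{"x":0,"y":-5,"z":0,"ax":0,"ay":0,"az":0,"hand":0},{"x":0,"y":-4,"z":0,"ax":0,"ay":0,"az":0,"hand":0},{"x":0,"y":0,"z":0,"ax":0,"ay":0,"az":0,"hand":0}]}}

```text
t: 4.2
tool_pos: [0.4725, -0.0474, 0.0503]
ee_rot: [-0.0, 0.718, -0.696, 0.0]
ft_force: [-0.6, 0.5, 1.1]
finger_gap: -0.0003
```

```bash
python3 - <<'E'
from h import *
a=ctrl.capture('side')[145:235,205:325]
cv2.imwrite('pics/p2.png',cv2.resize(a,(800,600),interpolation=cv2.INTER_CUBIC))
E
python3 st.py
```

```text
4.25 [ 0.4725 -0.0475  0.0503] [-0.91  0.58 -0.53] 0.0001
[[ 0.03 -1.    0.  ]
 [-1.   -0.03 -0.  ]
 [ 0.   -0.   -1.  ]]
```

View pics/p2.png

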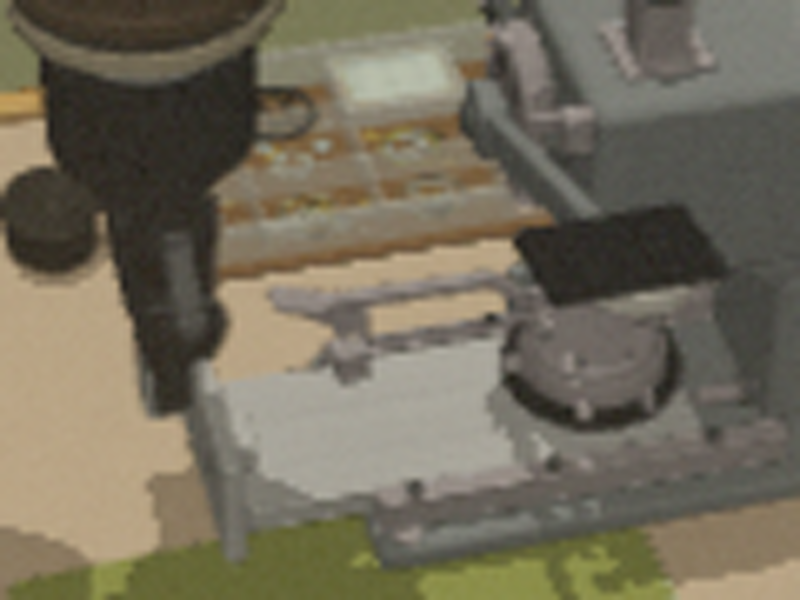

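The fingers are at (165,390) against the plate, the slide has moved in, and the pin at (345,355) is reaching the hook nose. I'll push on.

Request:
{"method": "jog_arm", "body": {"targets": [{"x":0,"y":-4,"z":0,"ax":0,"ay":0,"az":0,"hand":0},{"x":0,"y":-4,"z":0,"ax":0,"ay":0,"az":0,"hand":0},{"x":0,"y":-3,"z":0,"ax":0,"ay":0,"az":0,"hand":0}]}}

```text
t: 4.62
tool_pos: [0.4821, -0.0471, 0.0501]
ee_rot: [0.001, 0.718, -0.697, -0.001]
ft_force: [-8.3, -2.2, 2.6]
finger_gap: 0.0
```

Request:
{"method": "jog_arm", "body": {"targets": [{"x":0,"y":-3,"z":0,"ax":0,"ay":0,"az":0,"hand":0},{"x":0,"y":-3,"z":0,"ax":0,"ay":0,"az":0,"hand":0}]}}

```text
t: 4.88
tool_pos: [0.488, -0.0469, 0.0501]
ee_rot: [0.001, 0.718, -0.696, -0.001]
ft_force: [-7.6, -0.7, 3.9]
finger_gap: -0.0004
```

Request:
{"method": "jog_arm", "body": {"targets": [{"x":0,"y":-3,"z":0,"ax":0,"ay":0,"az":0,"hand":0},{"x":0,"y":0,"z":0,"ax":0,"ay":0,"az":0,"hand":0}]}}

```text
t: 5.12
tool_pos: [0.4898, -0.0468, 0.05]
ee_rot: [0.001, 0.718, -0.696, -0.002]
ft_force: [-13.3, -2.8, 8.3]
finger_gap: 0.0
```

Request:
{"method": "jog_arm", "body": {"targets": [{"x":0,"y":-2,"z":0,"ax":0,"ay":0,"az":0,"hand":0},{"x":0,"y":0,"z":0,"ax":0,"ay":0,"az":0,"hand":0}]}}

```text
t: 5.38
tool_pos: [0.49, -0.0466, 0.0498]
ee_rot: [0.002, 0.718, -0.696, -0.003]
ft_force: [-21.4, -5.9, 13.7]
finger_gap: -0.0001
```

```bash
python3 - <<'E'
from h import *
a=ctrl.capture('side')[145:235,205:325]
cv2.imwrite('pics/p3.png',cv2.resize(a,(800,600),interpolation=cv2.INTER_CUBIC))
E
```

```text
(no output)
```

View pics/p3.png

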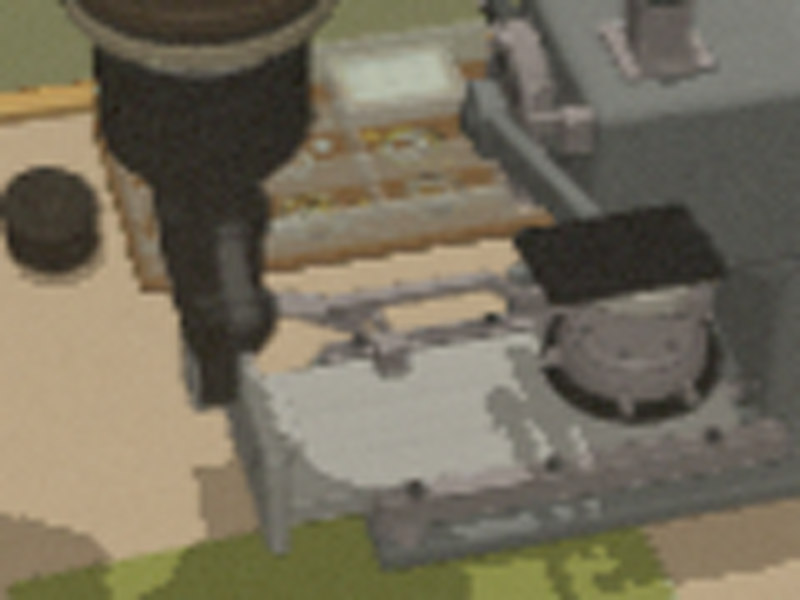

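The pin at (390,345) is past the hook's bump at about (360,335). I'll back off and see whether the slide stays in.

Request:
{"method": "jog_arm", "body": {"targets": [{"x":0,"y":6,"z":0,"ax":0,"ay":0,"az":0,"hand":0},{"x":0,"y":15,"z":0,"ax":0,"ay":0,"az":0,"hand":0},{"x":0,"y":15,"z":-20,"ax":0,"ay":0,"az":0,"hand":0},{"x":0,"y":0,"z":-60,"ax":0,"ay":0,"az":0,"hand":0},{"x":0,"y":0,"z":-60,"ax":0,"ay":0,"az":0,"hand":0},{"x":0,"y":0,"z":-60,"ax":0,"ay":0,"az":0,"hand":0},{"x":0,"y":0,"z":0,"ax":0,"ay":0,"az":0,"hand":0}]}}

```text
t: 6.3
tool_pos: [0.4605, -0.0483, 0.2546]
ee_rot: [-0.002, 0.718, -0.696, 0.004]
ft_force: [-0.1, 0.4, -1.2]
finger_gap: 0.0002
```

```bash
python3 st.py; python3 - <<'E'
from h import *
a=ctrl.capture('side')[145:235,205:325]
cv2.imwrite('pics/p4.png',cv2.resize(a,(800,600),interpolation=cv2.INTER_CUBIC))
E
```

```text
6.3 [ 0.4605 -0.0483  0.2546] [-0.08  0.37 -1.17] 0.0002
[[ 0.03  -1.     0.009]
 [-1.    -0.03  -0.001]
 [ 0.002 -0.009 -1.   ]]
```

View pics/p4.png

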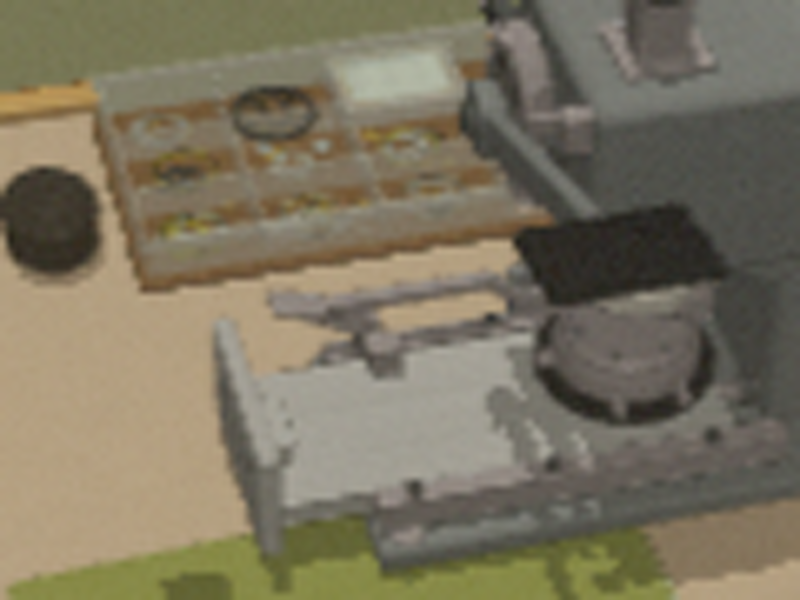

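The plate foot settled back slightly, from about (278,550) to (268,550), roughly 2 mm. The hook lies down over the pin at (380,345), so the slide is clipped. Next is the paddle.

Request:
{"method": "jog_arm", "body": {"targets": [{"x":20,"y":0,"z":-15,"ax":0,"ay":0,"az":0,"hand":0},{"x":36,"y":0,"z":0,"ax":0,"ay":0,"az":0,"hand":0},{"x":39,"y":-30,"z":0,"ax":0,"ay":0,"az":0,"hand":0},{"x":39,"y":-40,"z":0,"ax":0,"ay":0,"az":0,"hand":0},{"x":0,"y":-40,"z":0,"ax":0,"ay":0,"az":0,"hand":0},{"x":0,"y":-30,"z":0,"ax":0,"ay":0,"az":0,"hand":0},{"x":0,"y":0,"z":0,"ax":0,"ay":0,"az":0,"hand":0},{"x":0,"y":0,"z":0,"ax":0,"ay":0,"az":0,"hand":0}]}}

```text
t: 7.35
tool_pos: [0.6009, -0.1774, 0.2639]
ee_rot: [0.001, 0.718, -0.696, -0.001]
ft_force: [-0.3, -0.4, -1.3]
finger_gap: -0.0001
```

```bash
python3 st.py; python3 - <<'E'
from h import *
a=ctrl.capture('side')[105:225,235:395]
cv2.imwrite('pics/p5.png',cv2.resize(a,(800,600),interpolation=cv2.INTER_CUBIC))
E
```

```text
7.35 [ 0.6009 -0.1774  0.2639] [-0.27 -0.37 -1.26] -0.0001
[[ 0.03  -1.    -0.002]
 [-1.    -0.03   0.001]
 [-0.001  0.002 -1.   ]]
```

View pics/p5.png

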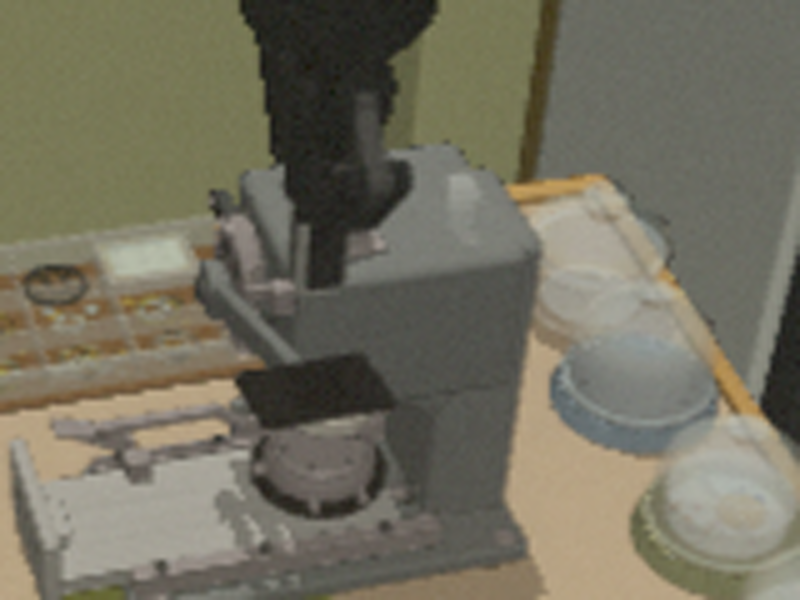

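The fingertips hang above the paddle: tips at (320,285), paddle at (315,390). Starting the first stroke.

Request:
{"method": "jog_arm", "body": {"targets": [{"x":0,"y":-2,"z":15,"ax":0,"ay":0,"az":0,"hand":0},{"x":0,"y":0,"z":15,"ax":0,"ay":0,"az":0,"hand":0},{"x":0,"y":0,"z":10,"ax":0,"ay":0,"az":0,"hand":0},{"x":0,"y":0,"z":10,"ax":0,"ay":0,"az":0,"hand":0}]}}

```text
t: 7.9
tool_pos: [0.6039, -0.1775, 0.2144]
ee_rot: [0.0, 0.718, -0.696, -0.0]
ft_force: [-1.1, 0.4, 0.3]
finger_gap: 0.0003
```

Request:
{"method": "jog_arm", "body": {"targets": [{"x":1,"y":0,"z":10,"ax":0,"ay":0,"az":0,"hand":0},{"x":1,"y":0,"z":10,"ax":0,"ay":0,"az":0,"hand":0},{"x":1,"y":0,"z":10,"ax":0,"ay":0,"az":0,"hand":0}]}}

```text
t: 8.28
tool_pos: [0.6046, -0.1809, 0.185]
ee_rot: [-0.0, 0.718, -0.696, 0.0]
ft_force: [-0.2, -2.2, 4.3]
finger_gap: -0.0001
```

Request:
{"method": "jog_arm", "body": {"targets": [{"x":0,"y":0,"z":8,"ax":0,"ay":0,"az":0,"hand":0},{"x":0,"y":0,"z":0,"ax":0,"ay":0,"az":0,"hand":0}]}}

```text
t: 8.52
tool_pos: [0.604, -0.1805, 0.1767]
ee_rot: [0.0, 0.718, -0.697, -0.0]
ft_force: [-0.6, -0.7, 3.0]
finger_gap: -0.0002
```

Request:
{"method": "jog_arm", "body": {"targets": [{"x":0,"y":0,"z":4,"ax":0,"ay":0,"az":0,"hand":0},{"x":0,"y":0,"z":0,"ax":0,"ay":0,"az":0,"hand":0}]}}

```text
t: 8.78
tool_pos: [0.6043, -0.1806, 0.1733]
ee_rot: [0.0, 0.718, -0.696, 0.0]
ft_force: [-0.3, -2.3, 4.2]
finger_gap: 0.0
```

Request:
{"method": "jog_arm", "body": {"targets": [{"x":0,"y":0,"z":3,"ax":0,"ay":0,"az":0,"hand":0},{"x":0,"y":0,"z":0,"ax":0,"ay":0,"az":0,"hand":0}]}}

```text
t: 9.02
tool_pos: [0.6044, -0.1807, 0.1703]
ee_rot: [-0.0, 0.718, -0.696, 0.0]
ft_force: [-0.4, -3.5, 3.9]
finger_gap: -0.0003
```

Request:
{"method": "jog_arm", "body": {"targets": [{"x":0,"y":0,"z":2,"ax":0,"ay":0,"az":0,"hand":0},{"x":0,"y":0,"z":0,"ax":0,"ay":0,"az":0,"hand":0}]}}

```text
t: 9.28
tool_pos: [0.6044, -0.1806, 0.1683]
ee_rot: [-0.0, 0.718, -0.697, 0.0]
ft_force: [-0.8, -3.6, 4.2]
finger_gap: -0.0001
```

Request:
{"method": "jog_arm", "body": {"targets": [{"x":0,"y":0,"z":2,"ax":0,"ay":0,"az":0,"hand":0},{"x":0,"y":0,"z":0,"ax":0,"ay":0,"az":0,"hand":0}]}}

```text
t: 9.52
tool_pos: [0.6043, -0.1806, 0.1662]
ee_rot: [-0.0, 0.718, -0.696, 0.0]
ft_force: [0.8, -3.3, 5.4]
finger_gap: -0.0
```

Request:
{"method": "jog_arm", "body": {"targets": [{"x":0,"y":0,"z":2,"ax":0,"ay":0,"az":0,"hand":0},{"x":0,"y":0,"z":0,"ax":0,"ay":0,"az":0,"hand":0}]}}

```text
t: 9.78
tool_pos: [0.6043, -0.1806, 0.1643]
ee_rot: [-0.0, 0.718, -0.696, 0.0]
ft_force: [-0.1, -4.1, 5.7]
finger_gap: 0.0001
```

Request:
{"method": "jog_arm", "body": {"targets": [{"x":0,"y":0,"z":2,"ax":0,"ay":0,"az":0,"hand":0},{"x":0,"y":0,"z":0,"ax":0,"ay":0,"az":0,"hand":0}]}}

```text
t: 10.02
tool_pos: [0.6043, -0.1806, 0.1623]
ee_rot: [-0.0, 0.718, -0.696, -0.0]
ft_force: [0.8, -3.7, 3.9]
finger_gap: 0.0003
```

```bash
python3 st.py; python3 - <<'E'
from h import *
a=ctrl.capture('side')[105:225,235:395]
cv2.imwrite('pics/p6.png',cv2.resize(a,(800,600),interpolation=cv2.INTER_CUBIC))
E
```

```text
10.03 [ 0.6043 -0.1806  0.1623] [ 0.77 -3.72  3.86] 0.0003
[[ 0.03 -1.    0.  ]
 [-1.   -0.03  0.  ]
 [-0.   -0.   -1.  ]]
```

View pics/p6.png

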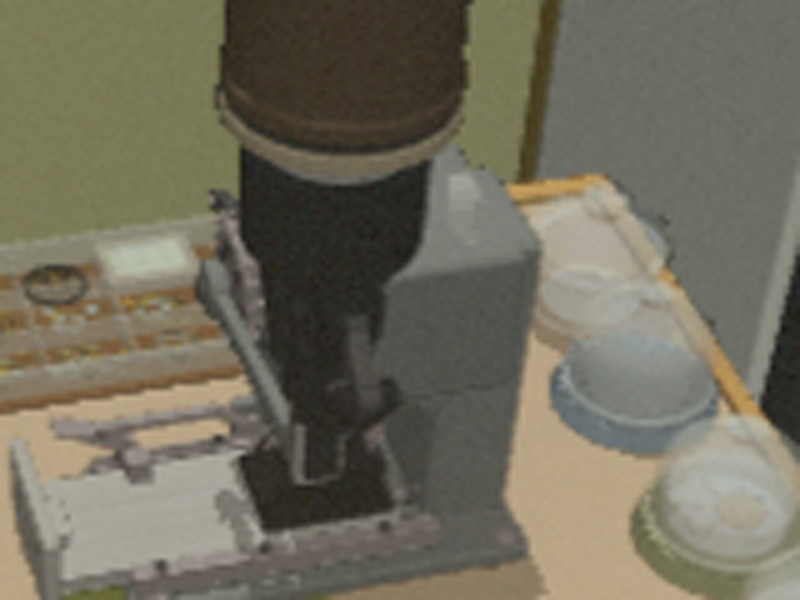

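Request:
{"method": "jog_arm", "body": {"targets": [{"x":1,"y":0,"z":3,"ax":0,"ay":0,"az":0,"hand":0},{"x":0,"y":0,"z":0,"ax":0,"ay":0,"az":0,"hand":0}]}}

```text
t: 10.32
tool_pos: [0.6042, -0.1812, 0.159]
ee_rot: [-0.0, 0.718, -0.697, -0.0]
ft_force: [0.9, 1.0, 3.7]
finger_gap: -0.0002
```

Request:
{"method": "jog_arm", "body": {"targets": [{"x":1,"y":0,"z":3,"ax":0,"ay":0,"az":0,"hand":0},{"x":0,"y":0,"z":0,"ax":0,"ay":0,"az":0,"hand":0}]}}

```text
t: 10.58
tool_pos: [0.6041, -0.1824, 0.1559]
ee_rot: [0.0, 0.718, -0.697, -0.0]
ft_force: [0.6, 1.8, 3.2]
finger_gap: -0.0004
```

```bash
python3 - <<'E'
from h import *
f=lambda p:((proj('side',p)-[235,105]+.5)*5-.5).round(0)
for d in (0,.01,.022,.03): print(d,f((.6043,-.1806,.1623-d)),f((.6009,-.1774,.2639-d)))
# lever pad centre & corners vs angle
for a in (0,.3,.36,.39,.42):
    th=np.arctan2(.062,-.153)+a
    c=press((-.056,.026+.165*np.cos(th),.148+.165*np.sin(th)),.657,-.043,.03)
    print(a,c.round(4),f(c))
a=ctrl.capture('side')[105:225,235:395]
cv2.imwrite('pics/p7.png',cv2.resize(a,(800,600),interpolation=cv2.INTER_CUBIC))
E
```

```text
0 [315. 477.] [319. 290.]
0.01 [314. 494.] [317. 309.]
0.022 [312. 513.] [316. 332.]
0.03 [311. 526.] [315. 347.]
0 [ 0.6048 -0.1715  0.21  ] [317. 381.]
0.3 [ 0.6052 -0.183   0.162 ] [318. 481.]
0.36 [ 0.6052 -0.1836  0.1521] [317. 498.]
0.39 [ 0.6052 -0.1836  0.1472] [317. 506.]
0.42 [ 0.6052 -0.1835  0.1422] [316. 514.]
```

View pics/p7.png

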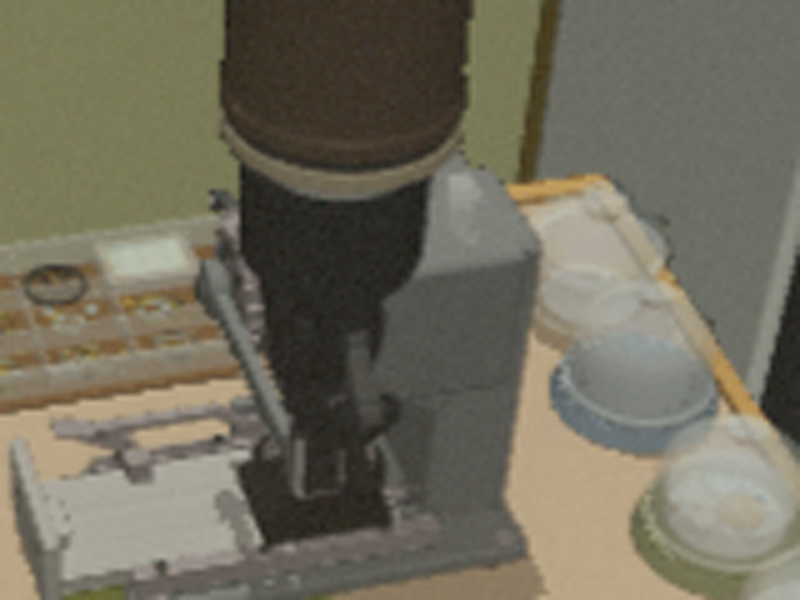

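The finger end at (318,493) on the paddle shows the tips are practically at the TCP height, so the lever angle is about 0.33. I'll go on down.

Request:
{"method": "jog_arm", "body": {"targets": [{"x":0,"y":0,"z":4,"ax":0,"ay":0,"az":0,"hand":0},{"x":0,"y":0,"z":3,"ax":0,"ay":0,"az":0,"hand":0},{"x":0,"y":0,"z":0,"ax":0,"ay":0,"az":0,"hand":0}]}}

```text
t: 11.0
tool_pos: [0.6042, -0.1827, 0.149]
ee_rot: [0.0, 0.718, -0.697, -0.0]
ft_force: [-0.4, -2.0, 4.3]
finger_gap: -0.0003
```

Request:
{"method": "jog_arm", "body": {"targets": [{"x":0,"y":0,"z":3,"ax":0,"ay":0,"az":0,"hand":0},{"x":0,"y":0,"z":0,"ax":0,"ay":0,"az":0,"hand":0}]}}

```text
t: 11.25
tool_pos: [0.6042, -0.1827, 0.1461]
ee_rot: [0.0, 0.718, -0.696, -0.0]
ft_force: [-1.0, -2.1, 3.9]
finger_gap: 0.0002
```

Request:
{"method": "jog_arm", "body": {"targets": [{"x":0,"y":0,"z":2,"ax":0,"ay":0,"az":0,"hand":0},{"x":0,"y":0,"z":0,"ax":0,"ay":0,"az":0,"hand":0}]}}

```text
t: 11.5
tool_pos: [0.6043, -0.1827, 0.1442]
ee_rot: [0.0, 0.718, -0.696, 0.0]
ft_force: [-2.4, -1.9, 4.5]
finger_gap: -0.0001
```

Request:
{"method": "jog_arm", "body": {"targets": [{"x":0,"y":0,"z":2,"ax":0,"ay":0,"az":0,"hand":0},{"x":0,"y":0,"z":0,"ax":0,"ay":0,"az":0,"hand":0}]}}

```text
t: 11.75
tool_pos: [0.6043, -0.1826, 0.1422]
ee_rot: [0.0, 0.718, -0.697, 0.0]
ft_force: [-1.3, -4.1, 4.0]
finger_gap: -0.0002
```

Request:
{"method": "jog_arm", "body": {"targets": [{"x":0,"y":0,"z":2,"ax":0,"ay":0,"az":0,"hand":0},{"x":0,"y":0,"z":0,"ax":0,"ay":0,"az":0,"hand":0}]}}

```text
t: 12.0
tool_pos: [0.6043, -0.1826, 0.1401]
ee_rot: [0.0, 0.718, -0.696, -0.0]
ft_force: [-1.7, -3.4, 3.7]
finger_gap: -0.0002
```

Request:
{"method": "jog_arm", "body": {"targets": [{"x":1,"y":0,"z":3,"ax":0,"ay":0,"az":0,"hand":0},{"x":0,"y":0,"z":0,"ax":0,"ay":0,"az":0,"hand":0}]}}

```text
t: 12.25
tool_pos: [0.6045, -0.1829, 0.1389]
ee_rot: [-0.0, 0.717, -0.697, -0.0]
ft_force: [-8.9, 5.5, 28.1]
finger_gap: 0.0001
```

Request:
{"method": "jog_arm", "body": {"targets": [{"x":0,"y":0,"z":3,"ax":0,"ay":0,"az":0,"hand":0},{"x":0,"y":0,"z":0,"ax":0,"ay":0,"az":0,"hand":0}]}}

```text
t: 12.5
tool_pos: [0.6047, -0.1829, 0.1382]
ee_rot: [-0.001, 0.718, -0.697, 0.001]
ft_force: [-19.5, 9.1, 63.6]
finger_gap: -0.0002
```

```bash
python3 - <<'E'
from h import *
a=ctrl.capture('side')[105:225,235:395]
cv2.imwrite('pics/p8.png',cv2.resize(a,(800,600),interpolation=cv2.INTER_CUBIC))
E
```

```text
(no output)
```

View pics/p8.png

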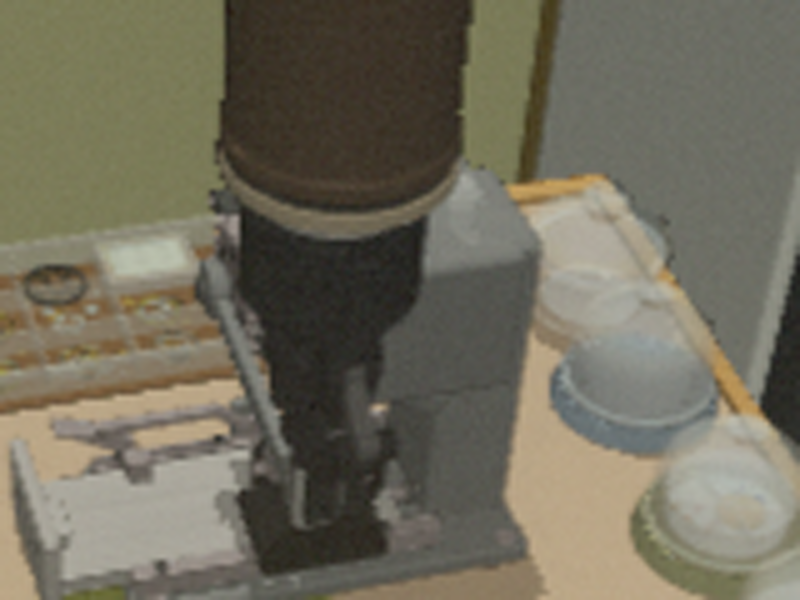

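The force rose sharply at TCP z of about 0.1395, which is the lower stop on stroke 1, with the paddle at its lowest at (315,540). I'll let the lever up and then do stroke 2 down to about 0.141. It cannot reach "home" yet, because the gap is at least 10 mm.

Request:
{"method": "jog_arm", "body": {"targets": [{"x":0,"y":0,"z":-22,"ax":0,"ay":0,"az":0,"hand":0},{"x":-2,"y":0,"z":-25,"ax":0,"ay":0,"az":0,"hand":0},{"x":-2,"y":0,"z":-25,"ax":0,"ay":0,"az":0,"hand":0},{"x":0,"y":0,"z":-20,"ax":0,"ay":0,"az":0,"hand":0},{"x":0,"y":0,"z":0,"ax":0,"ay":0,"az":0,"hand":0},{"x":0,"y":0,"z":0,"ax":0,"ay":0,"az":0,"hand":0}]}}

```text
t: 13.3
tool_pos: [0.6038, -0.1793, 0.2253]
ee_rot: [0.0, 0.718, -0.696, -0.001]
ft_force: [-0.3, -0.0, -0.8]
finger_gap: -0.0001
```

Request:
{"method": "jog_arm", "body": {"targets": [{"x":0,"y":0,"z":15,"ax":0,"ay":0,"az":0,"hand":0},{"x":1,"y":0,"z":10,"ax":0,"ay":0,"az":0,"hand":0},{"x":1,"y":0,"z":10,"ax":0,"ay":0,"az":0,"hand":0},{"x":1,"y":0,"z":10,"ax":0,"ay":0,"az":0,"hand":0},{"x":1,"y":0,"z":10,"ax":0,"ay":0,"az":0,"hand":0},{"x":0,"y":0,"z":10,"ax":0,"ay":0,"az":0,"hand":0},{"x":0,"y":0,"z":8,"ax":0,"ay":0,"az":0,"hand":0}]}}

```text
t: 14.18
tool_pos: [0.6044, -0.1836, 0.1526]
ee_rot: [0.0, 0.718, -0.697, 0.0]
ft_force: [0.3, -3.7, 5.0]
finger_gap: -0.0001
```

Request:
{"method": "jog_arm", "body": {"targets": [{"x":0,"y":0,"z":6,"ax":0,"ay":0,"az":0,"hand":0},{"x":0,"y":0,"z":0,"ax":0,"ay":0,"az":0,"hand":0}]}}

```text
t: 14.42
tool_pos: [0.6042, -0.1835, 0.1469]
ee_rot: [0.0, 0.718, -0.696, -0.0]
ft_force: [-0.4, -2.1, 3.6]
finger_gap: 0.0
```

Request:
{"method": "jog_arm", "body": {"targets": [{"x":0,"y":0,"z":5,"ax":0,"ay":0,"az":0,"hand":0},{"x":0,"y":0,"z":0,"ax":0,"ay":0,"az":0,"hand":0}]}}

```text
t: 14.68
tool_pos: [0.6043, -0.1835, 0.1422]
ee_rot: [-0.0, 0.718, -0.696, -0.0]
ft_force: [-1.2, -2.7, 4.0]
finger_gap: -0.0
```

Request:
{"method": "jog_arm", "body": {"targets": [{"x":0,"y":0,"z":1.5,"ax":0,"ay":0,"az":0,"hand":0},{"x":0,"y":0,"z":0,"ax":0,"ay":0,"az":0,"hand":0}]}}

```text
t: 14.92
tool_pos: [0.6043, -0.1835, 0.1408]
ee_rot: [-0.0, 0.718, -0.696, -0.0]
ft_force: [-1.4, -1.9, 4.3]
finger_gap: 0.0001
```

Request:
{"method": "jog_arm", "body": {"targets": [{"x":0,"y":0,"z":-20,"ax":0,"ay":0,"az":0,"hand":0},{"x":-2,"y":0,"z":-25,"ax":0,"ay":0,"az":0,"hand":0},{"x":-2,"y":0,"z":-25,"ax":0,"ay":0,"az":0,"hand":0},{"x":0,"y":0,"z":-15.5,"ax":0,"ay":0,"az":0,"hand":0},{"x":0,"y":0,"z":0,"ax":0,"ay":0,"az":0,"hand":0},{"x":0,"y":0,"z":0,"ax":0,"ay":0,"az":0,"hand":0}]}}

```text
t: 15.68
tool_pos: [0.6037, -0.1794, 0.2253]
ee_rot: [0.0, 0.718, -0.697, -0.001]
ft_force: [-0.3, -0.2, 0.2]
finger_gap: -0.0001
```

```bash
python3 st.py; python3 - <<'E'
from h import *
a=ctrl.capture('side')[145:225,255:361]
cv2.imwrite('pics/p9.png',cv2.resize(a,(795,600),interpolation=cv2.INTER_CUBIC))
E
```

```text
15.68 [ 0.6037 -0.1794  0.2253] [-0.26 -0.24  0.25] -0.0001
[[ 0.03  -1.    -0.001]
 [-1.    -0.03   0.001]
 [-0.001  0.001 -1.   ]]
```

View pics/p9.png

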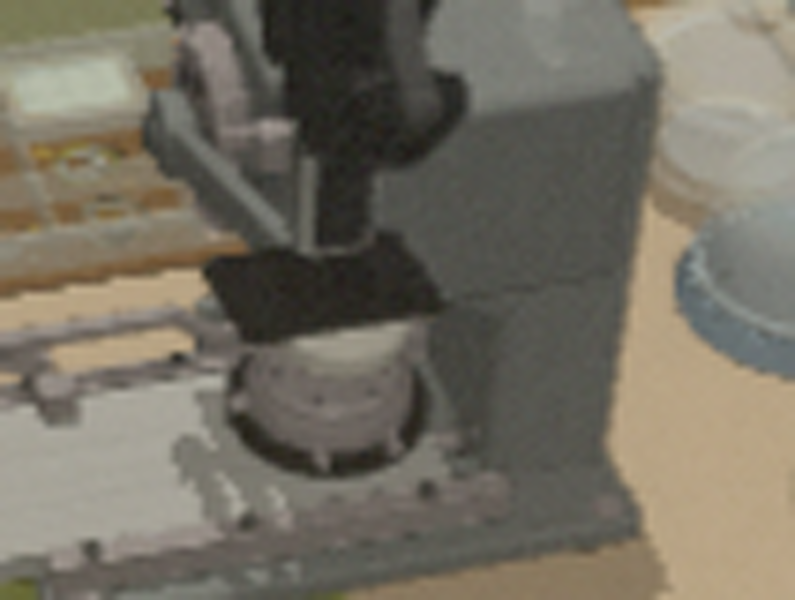

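Two teeth are done, the lever is back up, and the white die at (350,345) sits close above the watch. I'll feel through stroke 3.

Request:
{"method": "jog_arm", "body": {"targets": [{"x":0,"y":0,"z":15,"ax":0,"ay":0,"az":0,"hand":0},{"x":1,"y":0,"z":10,"ax":0,"ay":0,"az":0,"hand":0},{"x":1,"y":0,"z":10,"ax":0,"ay":0,"az":0,"hand":0},{"x":1,"y":0,"z":10,"ax":0,"ay":0,"az":0,"hand":0},{"x":0,"y":0,"z":0,"ax":0,"ay":0,"az":0,"hand":0}]}}

```text
t: 16.35
tool_pos: [0.604, -0.1825, 0.1804]
ee_rot: [0.0, 0.717, -0.697, -0.001]
ft_force: [-0.6, -0.7, 3.2]
finger_gap: -0.0003
```

Request:
{"method": "jog_arm", "body": {"targets": [{"x":1,"y":0,"z":10,"ax":0,"ay":0,"az":0,"hand":0},{"x":0,"y":0,"z":0,"ax":0,"ay":0,"az":0,"hand":0}]}}

```text
t: 16.6
tool_pos: [0.6043, -0.1835, 0.171]
ee_rot: [0.0, 0.718, -0.697, -0.0]
ft_force: [-0.9, -1.7, 4.2]
finger_gap: 0.0
```

Request:
{"method": "jog_arm", "body": {"targets": [{"x":0,"y":0,"z":8,"ax":0,"ay":0,"az":0,"hand":0},{"x":0,"y":0,"z":0,"ax":0,"ay":0,"az":0,"hand":0}]}}

```text
t: 16.85
tool_pos: [0.6045, -0.1836, 0.1634]
ee_rot: [-0.0, 0.718, -0.697, 0.0]
ft_force: [0.5, -2.5, 4.0]
finger_gap: 0.0003
```

Request:
{"method": "jog_arm", "body": {"targets": [{"x":0,"y":0,"z":8,"ax":0,"ay":0,"az":0,"hand":0},{"x":0,"y":0,"z":0,"ax":0,"ay":0,"az":0,"hand":0}]}}

```text
t: 17.1
tool_pos: [0.6044, -0.1835, 0.1553]
ee_rot: [-0.0, 0.718, -0.697, -0.0]
ft_force: [0.1, -2.0, 3.3]
finger_gap: 0.0003
```

Request:
{"method": "jog_arm", "body": {"targets": [{"x":0,"y":0,"z":8,"ax":0,"ay":0,"az":0,"hand":0},{"x":0,"y":0,"z":0,"ax":0,"ay":0,"az":0,"hand":0}]}}

```text
t: 17.35
tool_pos: [0.6043, -0.1835, 0.1471]
ee_rot: [0.0, 0.718, -0.697, -0.0]
ft_force: [-0.0, -2.9, 4.1]
finger_gap: -0.0002
```

Request:
{"method": "jog_arm", "body": {"targets": [{"x":0,"y":0,"z":6.5,"ax":0,"ay":0,"az":0,"hand":0},{"x":0,"y":0,"z":0,"ax":0,"ay":0,"az":0,"hand":0}]}}

```text
t: 17.6
tool_pos: [0.6043, -0.1835, 0.1406]
ee_rot: [-0.0, 0.718, -0.697, -0.0]
ft_force: [0.8, -1.2, 3.8]
finger_gap: -0.0002
```

Request:
{"method": "jog_arm", "body": {"targets": [{"x":0,"y":0,"z":-20,"ax":0,"ay":0,"az":0,"hand":0},{"x":-2,"y":0,"z":-25,"ax":0,"ay":0,"az":0,"hand":0},{"x":-2,"y":0,"z":-25,"ax":0,"ay":0,"az":0,"hand":0},{"x":0,"y":0,"z":-15.5,"ax":0,"ay":0,"az":0,"hand":0},{"x":0,"y":0,"z":0,"ax":0,"ay":0,"az":0,"hand":0},{"x":0,"y":0,"z":0,"ax":0,"ay":0,"az":0,"hand":0},{"x":0,"y":0,"z":15,"ax":0,"ay":0,"az":0,"hand":0},{"x":1,"y":0,"z":10,"ax":0,"ay":0,"az":0,"hand":0},{"x":1,"y":0,"z":10,"ax":0,"ay":0,"az":0,"hand":0},{"x":1,"y":0,"z":10,"ax":0,"ay":0,"az":0,"hand":0},{"x":0,"y":0,"z":0,"ax":0,"ay":0,"az":0,"hand":0}]}}

```text
t: 18.98
tool_pos: [0.604, -0.1825, 0.1804]
ee_rot: [0.0, 0.717, -0.697, -0.001]
ft_force: [-1.5, -0.1, 4.5]
finger_gap: 0.0
```

Request:
{"method": "jog_arm", "body": {"targets": [{"x":1,"y":0,"z":10,"ax":0,"ay":0,"az":0,"hand":0},{"x":0,"y":0,"z":0,"ax":0,"ay":0,"az":0,"hand":0}]}}

```text
t: 19.23
tool_pos: [0.6043, -0.1836, 0.1711]
ee_rot: [0.0, 0.718, -0.697, -0.0]
ft_force: [-0.9, -1.1, 4.2]
finger_gap: 0.0002
```

Request:
{"method": "jog_arm", "body": {"targets": [{"x":0,"y":0,"z":6,"ax":0,"ay":0,"az":0,"hand":0},{"x":0,"y":0,"z":0,"ax":0,"ay":0,"az":0,"hand":0}]}}

```text
t: 19.48
tool_pos: [0.6045, -0.1836, 0.1655]
ee_rot: [-0.0, 0.718, -0.697, 0.0]
ft_force: [0.1, -3.3, 5.1]
finger_gap: 0.0001
```

Request:
{"method": "jog_arm", "body": {"targets": [{"x":0,"y":0,"z":6,"ax":0,"ay":0,"az":0,"hand":0},{"x":0,"y":0,"z":0,"ax":0,"ay":0,"az":0,"hand":0}]}}

```text
t: 19.73
tool_pos: [0.6044, -0.1836, 0.1594]
ee_rot: [-0.0, 0.718, -0.697, 0.0]
ft_force: [-0.1, -2.8, 3.5]
finger_gap: 0.0001
```

Request:
{"method": "jog_arm", "body": {"targets": [{"x":0,"y":0,"z":6,"ax":0,"ay":0,"az":0,"hand":0},{"x":0,"y":0,"z":0,"ax":0,"ay":0,"az":0,"hand":0}]}}

```text
t: 19.98
tool_pos: [0.6043, -0.1835, 0.1531]
ee_rot: [-0.0, 0.718, -0.697, -0.0]
ft_force: [0.7, -2.2, 3.4]
finger_gap: 0.0
```

Request:
{"method": "jog_arm", "body": {"targets": [{"x":0,"y":0,"z":6,"ax":0,"ay":0,"az":0,"hand":0},{"x":0,"y":0,"z":0,"ax":0,"ay":0,"az":0,"hand":0}]}}

```text
t: 20.23
tool_pos: [0.6043, -0.1835, 0.1471]
ee_rot: [0.0, 0.718, -0.697, -0.0]
ft_force: [0.2, -2.9, 4.5]
finger_gap: -0.0002
```

Request:
{"method": "jog_arm", "body": {"targets": [{"x":0,"y":0,"z":6.5,"ax":0,"ay":0,"az":0,"hand":0},{"x":0,"y":0,"z":0,"ax":0,"ay":0,"az":0,"hand":0}]}}

```text
t: 20.48
tool_pos: [0.6043, -0.1835, 0.1405]
ee_rot: [0.0, 0.718, -0.697, -0.0]
ft_force: [-0.7, -2.1, 2.8]
finger_gap: 0.0003
```

Request:
{"method": "jog_arm", "body": {"targets": [{"x":0,"y":0,"z":-20,"ax":0,"ay":0,"az":0,"hand":0},{"x":-2,"y":0,"z":-25,"ax":0,"ay":0,"az":0,"hand":0},{"x":-2,"y":0,"z":-25,"ax":0,"ay":0,"az":0,"hand":0},{"x":0,"y":0,"z":-15.5,"ax":0,"ay":0,"az":0,"hand":0},{"x":0,"y":0,"z":0,"ax":0,"ay":0,"az":0,"hand":0},{"x":0,"y":0,"z":0,"ax":0,"ay":0,"az":0,"hand":0}]}}

```text
t: 21.22
tool_pos: [0.6037, -0.1794, 0.2253]
ee_rot: [0.0, 0.718, -0.697, -0.001]
ft_force: [0.3, 0.1, -0.5]
finger_gap: -0.0001
```

```bash
python3 st.py; python3 - <<'E'
from h import *
a=ctrl.capture('side')[145:225,255:361]
cv2.imwrite('pics/p10.png',cv2.resize(a,(795,600),interpolation=cv2.INTER_CUBIC))
E
```

```text
21.23 [ 0.6037 -0.1794  0.2253] [ 0.29  0.06 -0.54] -0.0001
[[ 0.03  -1.    -0.001]
 [-1.    -0.03   0.001]
 [-0.001  0.001 -1.   ]]
```

View pics/p10.png

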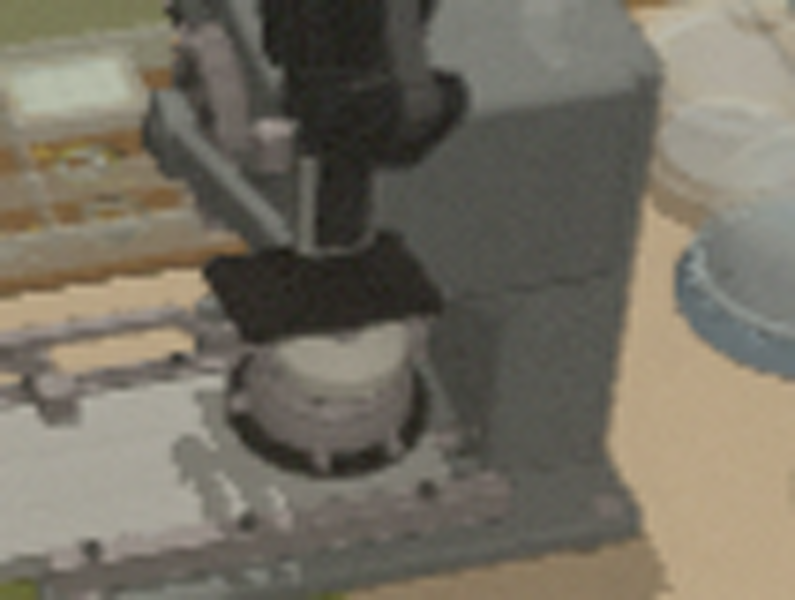

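The die has moved well down, with its lower edge now at (345,390), and it is almost on the case back. Stroke 5 gets careful steps.

Request:
{"method": "jog_arm", "body": {"targets": [{"x":0,"y":0,"z":15,"ax":0,"ay":0,"az":0,"hand":0},{"x":1,"y":0,"z":10,"ax":0,"ay":0,"az":0,"hand":0},{"x":1,"y":0,"z":10,"ax":0,"ay":0,"az":0,"hand":0},{"x":0,"y":0,"z":0,"ax":0,"ay":0,"az":0,"hand":0}]}}

```text
t: 21.78
tool_pos: [0.6039, -0.1815, 0.1902]
ee_rot: [0.0, 0.717, -0.697, -0.001]
ft_force: [-0.7, 1.8, 3.6]
finger_gap: 0.0003
```

Request:
{"method": "jog_arm", "body": {"targets": [{"x":1,"y":0,"z":6,"ax":0,"ay":0,"az":0,"hand":0},{"x":0,"y":0,"z":0,"ax":0,"ay":0,"az":0,"hand":0}]}}

```text
t: 22.02
tool_pos: [0.6043, -0.1826, 0.1851]
ee_rot: [0.0, 0.718, -0.697, -0.0]
ft_force: [-1.9, -1.0, 3.3]
finger_gap: -0.0003
```

Request:
{"method": "jog_arm", "body": {"targets": [{"x":1,"y":0,"z":6,"ax":0,"ay":0,"az":0,"hand":0},{"x":0,"y":0,"z":0,"ax":0,"ay":0,"az":0,"hand":0}]}}

```text
t: 22.28
tool_pos: [0.6045, -0.1839, 0.1795]
ee_rot: [0.0, 0.718, -0.697, 0.0]
ft_force: [-1.5, -3.1, 5.9]
finger_gap: 0.0001
```

Request:
{"method": "jog_arm", "body": {"targets": [{"x":0,"y":0,"z":6,"ax":0,"ay":0,"az":0,"hand":0},{"x":0,"y":0,"z":0,"ax":0,"ay":0,"az":0,"hand":0}]}}

```text
t: 22.52
tool_pos: [0.6048, -0.184, 0.1737]
ee_rot: [-0.0, 0.718, -0.696, 0.001]
ft_force: [0.1, -3.3, 6.5]
finger_gap: 0.0002
```

Request:
{"method": "jog_arm", "body": {"targets": [{"x":0,"y":0,"z":6,"ax":0,"ay":0,"az":0,"hand":0},{"x":0,"y":0,"z":0,"ax":0,"ay":0,"az":0,"hand":0}]}}

```text
t: 22.78
tool_pos: [0.605, -0.1842, 0.1678]
ee_rot: [-0.0, 0.718, -0.696, 0.001]
ft_force: [-0.6, -4.3, 6.9]
finger_gap: -0.0003
```

Request:
{"method": "jog_arm", "body": {"targets": [{"x":0,"y":0,"z":6,"ax":0,"ay":0,"az":0,"hand":0},{"x":0,"y":0,"z":0,"ax":0,"ay":0,"az":0,"hand":0}]}}

```text
t: 23.02
tool_pos: [0.605, -0.1842, 0.1618]
ee_rot: [-0.0, 0.718, -0.696, 0.001]
ft_force: [0.2, -4.6, 6.7]
finger_gap: 0.0001
```

Request:
{"method": "jog_arm", "body": {"targets": [{"x":0,"y":0,"z":5,"ax":0,"ay":0,"az":0,"hand":0},{"x":0,"y":0,"z":0,"ax":0,"ay":0,"az":0,"hand":0}]}}

```text
t: 23.28
tool_pos: [0.6051, -0.1843, 0.1568]
ee_rot: [-0.0, 0.718, -0.696, 0.001]
ft_force: [-0.5, -6.3, 5.8]
finger_gap: 0.0
```

Request:
{"method": "jog_arm", "body": {"targets": [{"x":1,"y":0,"z":5,"ax":0,"ay":0,"az":0,"hand":0},{"x":0,"y":0,"z":0,"ax":0,"ay":0,"az":0,"hand":0}]}}

```text
t: 23.52
tool_pos: [0.605, -0.1848, 0.1517]
ee_rot: [-0.0, 0.718, -0.697, 0.001]
ft_force: [1.6, -1.9, 5.8]
finger_gap: -0.0001
```

Request:
{"method": "jog_arm", "body": {"targets": [{"x":0,"y":0,"z":5,"ax":0,"ay":0,"az":0,"hand":0},{"x":0,"y":0,"z":0,"ax":0,"ay":0,"az":0,"hand":0}]}}

```text
t: 23.78
tool_pos: [0.605, -0.1849, 0.1467]
ee_rot: [-0.0, 0.718, -0.697, 0.001]
ft_force: [1.4, -2.6, 5.7]
finger_gap: -0.0005
```

Request:
{"method": "jog_arm", "body": {"targets": [{"x":0,"y":0,"z":4,"ax":0,"ay":0,"az":0,"hand":0},{"x":0,"y":0,"z":0,"ax":0,"ay":0,"az":0,"hand":0}]}}

```text
t: 24.02
tool_pos: [0.605, -0.1849, 0.1428]
ee_rot: [-0.0, 0.718, -0.696, 0.001]
ft_force: [0.8, -2.4, 6.8]
finger_gap: 0.0001
```

Request:
{"method": "jog_arm", "body": {"targets": [{"x":0,"y":0,"z":2.5,"ax":0,"ay":0,"az":0,"hand":0},{"x":0,"y":0,"z":0,"ax":0,"ay":0,"az":0,"hand":0}]}}

```text
t: 24.28
tool_pos: [0.6051, -0.1849, 0.1404]
ee_rot: [-0.0, 0.718, -0.697, 0.001]
ft_force: [1.9, -2.2, 7.2]
finger_gap: 0.0003
```

Stroke 5 is complete and was loaded at about 6–7 N, with no stiffening. Lever up, then stroke 6 in small steps.

Request:
{"method": "jog_arm", "body": {"targets": [{"x":0,"y":0,"z":-21,"ax":0,"ay":0,"az":0,"hand":0},{"x":-2,"y":0,"z":-25,"ax":0,"ay":0,"az":0,"hand":0},{"x":-3,"y":0,"z":-25,"ax":0,"ay":0,"az":0,"hand":0},{"x":0,"y":0,"z":-15.5,"ax":0,"ay":0,"az":0,"hand":0},{"x":0,"y":0,"z":0,"ax":0,"ay":0,"az":0,"hand":0},{"x":0,"y":0,"z":0,"ax":0,"ay":0,"az":0,"hand":0}]}}

```text
t: 25.02
tool_pos: [0.6038, -0.1795, 0.2253]
ee_rot: [0.0, 0.718, -0.697, -0.001]
ft_force: [0.3, 0.9, 0.6]
finger_gap: -0.0003
```

Request:
{"method": "jog_arm", "body": {"targets": [{"x":0,"y":0,"z":12,"ax":0,"ay":0,"az":0,"hand":0},{"x":1,"y":0,"z":6,"ax":0,"ay":0,"az":0,"hand":0},{"x":0,"y":0,"z":0,"ax":0,"ay":0,"az":0,"hand":0}]}}

```text
t: 25.4
tool_pos: [0.6037, -0.1804, 0.2071]
ee_rot: [0.0, 0.718, -0.697, -0.001]
ft_force: [-1.6, 1.6, 1.1]
finger_gap: -0.0
```

Request:
{"method": "jog_arm", "body": {"targets": [{"x":1,"y":0,"z":4,"ax":0,"ay":0,"az":0,"hand":0},{"x":0,"y":0,"z":0,"ax":0,"ay":0,"az":0,"hand":0}]}}

```text
t: 25.65
tool_pos: [0.6042, -0.1817, 0.2042]
ee_rot: [0.0, 0.718, -0.697, -0.0]
ft_force: [-1.9, 0.5, 1.8]
finger_gap: 0.0003
```

Request:
{"method": "jog_arm", "body": {"targets": [{"x":0,"y":0,"z":4,"ax":0,"ay":0,"az":0,"hand":0},{"x":0,"y":0,"z":0,"ax":0,"ay":0,"az":0,"hand":0}]}}

```text
t: 25.9
tool_pos: [0.6045, -0.1818, 0.2003]
ee_rot: [-0.0, 0.718, -0.697, 0.0]
ft_force: [0.8, -2.1, 3.7]
finger_gap: -0.0001
```

Request:
{"method": "jog_arm", "body": {"targets": [{"x":1,"y":0,"z":3,"ax":0,"ay":0,"az":0,"hand":0},{"x":0,"y":0,"z":0,"ax":0,"ay":0,"az":0,"hand":0}]}}

```text
t: 26.15
tool_pos: [0.6045, -0.1827, 0.1972]
ee_rot: [-0.0, 0.718, -0.697, 0.0]
ft_force: [1.1, -0.9, 3.3]
finger_gap: 0.0003
```

Request:
{"method": "jog_arm", "body": {"targets": [{"x":0,"y":0,"z":4,"ax":0,"ay":0,"az":0,"hand":0},{"x":0,"y":0,"z":0,"ax":0,"ay":0,"az":0,"hand":0}]}}

```text
t: 26.4
tool_pos: [0.6045, -0.1828, 0.1934]
ee_rot: [-0.0, 0.718, -0.696, 0.0]
ft_force: [0.7, -1.7, 6.4]
finger_gap: -0.0002
```

Request:
{"method": "jog_arm", "body": {"targets": [{"x":1,"y":0,"z":3,"ax":0,"ay":0,"az":0,"hand":0},{"x":0,"y":0,"z":0,"ax":0,"ay":0,"az":0,"hand":0}]}}

```text
t: 26.65
tool_pos: [0.6046, -0.1837, 0.1904]
ee_rot: [-0.0, 0.718, -0.697, 0.0]
ft_force: [-0.6, -0.3, 6.2]
finger_gap: 0.0005
```

Request:
{"method": "jog_arm", "body": {"targets": [{"x":0,"y":0,"z":4,"ax":0,"ay":0,"az":0,"hand":0},{"x":0,"y":0,"z":0,"ax":0,"ay":0,"az":0,"hand":0}]}}

```text
t: 26.9
tool_pos: [0.6047, -0.184, 0.1866]
ee_rot: [-0.0, 0.718, -0.696, 0.001]
ft_force: [0.5, -2.8, 8.0]
finger_gap: -0.0003
```

Request:
{"method": "jog_arm", "body": {"targets": [{"x":0,"y":0,"z":3,"ax":0,"ay":0,"az":0,"hand":0},{"x":0,"y":0,"z":0,"ax":0,"ay":0,"az":0,"hand":0}]}}

```text
t: 27.15
tool_pos: [0.6048, -0.1842, 0.1838]
ee_rot: [-0.0, 0.718, -0.696, 0.001]
ft_force: [-0.1, -5.2, 9.5]
finger_gap: 0.0
```

Request:
{"method": "jog_arm", "body": {"targets": [{"x":0,"y":0,"z":2,"ax":0,"ay":0,"az":0,"hand":0},{"x":0,"y":0,"z":0,"ax":0,"ay":0,"az":0,"hand":0}]}}

```text
t: 27.4
tool_pos: [0.6049, -0.1844, 0.182]
ee_rot: [0.0, 0.718, -0.696, 0.001]
ft_force: [0.1, -6.3, 10.6]
finger_gap: -0.0
```

The force has climbed steadily over 8 mm (6.2, 8.0, 9.5, 10.6 N), so the lever is stiff and the back is home. I'll stop, let the lever up and retreat.

Request:
{"method": "jog_arm", "body": {"targets": [{"x":-1,"y":0,"z":-12,"ax":0,"ay":0,"az":0,"hand":0},{"x":-2,"y":0,"z":-15,"ax":0,"ay":0,"az":0,"hand":0},{"x":0,"y":0,"z":-15,"ax":0,"ay":0,"az":0,"hand":0},{"x":0,"y":0,"z":-50,"ax":0,"ay":0,"az":0,"hand":0},{"x":20,"y":50,"z":-10,"ax":0,"ay":0,"az":0,"hand":0},{"x":20,"y":50,"z":0,"ax":0,"ay":0,"az":0,"hand":0},{"x":0,"y":0,"z":0,"ax":0,"ay":0,"az":0,"hand":0},{"x":0,"y":0,"z":0,"ax":0,"ay":0,"az":0,"hand":0}]}}

```text
t: 28.4
tool_pos: [0.5058, -0.2238, 0.284]
ee_rot: [-0.0, 0.717, -0.697, 0.0]
ft_force: [0.6, 0.7, -0.5]
finger_gap: 0.0003
```

```bash
python3 st.py; python3 - <<'E'
from h import *
a=ctrl.capture('side')[115:235,205:365]
cv2.imwrite('pics/p11.png',cv2.resize(a,(800,600),interpolation=cv2.INTER_CUBIC))
E
```

```text
28.4 [ 0.5058 -0.2238  0.284 ] [ 0.65  0.75 -0.53] 0.0003
[[ 0.029 -1.     0.001]
 [-1.    -0.029 -0.   ]
 [ 0.    -0.001 -1.   ]]
```

View pics/p11.png

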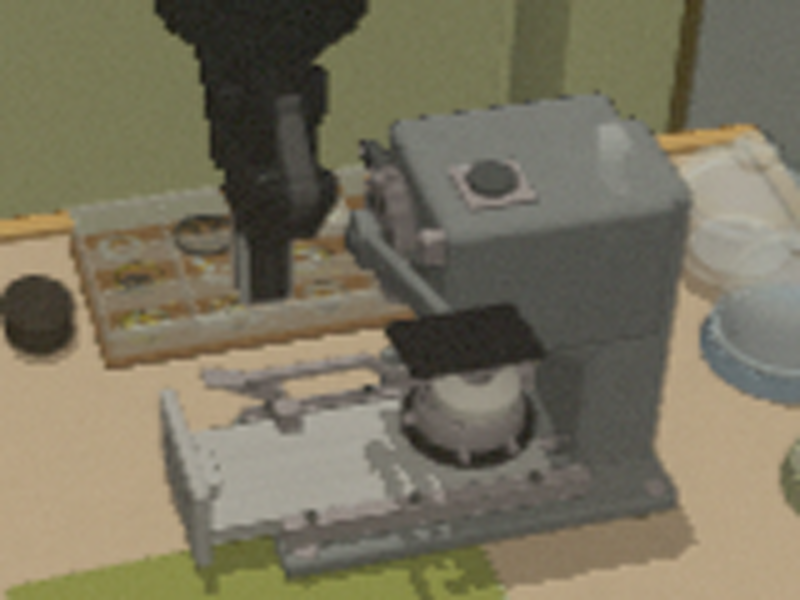

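The lever is up with the paddle at (465,340), the slide is clipped with the pin at (288,410) under the hook, and the die rests on the watch. Paddle travel from die contact to stiffness works out to about 4.5 mm of ram, which fits 4 mm plus springiness. Handing in.

```bash
python3 -c "
from rig import ctrl
print(ctrl.finish_job())"
```

```text
the job is handed in; nothing more can be done
None
```

I pushed the slide in until it clipped, pumped five full lever strokes, and stopped the sixth part-way when the lever turned stiff. The job was handed in at about 28.4 s; no verdict is reported.

**Last checks**
- **Slide:** it met its inner stop at about 21 N, then settled back about 2 mm when released. The last picture shows the hook down over the pin.
- **Case back:** the die met the watch during stroke 5 at about 6–7 N. In stroke 6 the paddle force rose steadily from 6.2 to 10.6 N over 8 mm, and I stopped there, below the 15 N limit. I worked out the ram travel from contact to stiffness at about 4.5 mm, which fits the 4 mm plus springiness; I did not measure the case back directly.
- **Lever and arm:** the last picture shows the lever back up and the arm clear of everything, with wrist force near zero.
- **Bystanders:** I kept clear of them throughout but did not re-measure their positions at the end.

**Things that disagreed**
- The slide started about 13 mm in, not fully drawn out.
- The fingertips looked closer to the TCP in the pictures than the stated 22 mm, so I found the lower stop by feel.
- Feeling for the stop on stroke 1, I pushed once too far and reached about 64 N at the wrist. The die was still far above the watch, so that load went into the lever's stop.

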